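# Unlatch the curing chest and hold its lid open at 60 degrees

### The job

Unlock the small plywood chest: with its lid still shut, lift the sprung T-grip of the latch, turn it clockwise (seen from above) to its stop and let the plunger drop fully home there. Then raise the lid, which has a bar handle, to 60 degrees from shut and finish while holding it still at that angle, because it falls shut if let go. Leave the jars and other things around where they are.

Things in the scene. Friction and masses are not known exactly. Their poses are not given: they have to be found in the camera images.
- chest: fixed plywood chest, 170 (its x) x 150 (its y) x 94 mm high; origin: centre of the underside; its -x side is the front with the latch, its +x side carries the lid's hinge, z up. The front faces roughly to the robot's right. A latch block 50 mm wide stands in front of it (x -177 to -85 mm, 66 mm high, with a steel collar on top). Two jars stand inside.
- lid_angle (a joint): angle of the lid in rad: 0 shut, grows as its front edge rises, hard stop at 1.40; 60 degrees = 1.047. The lid (plywood, 175 x 154 x 8 mm, about 0.6 kg with its bar) swings freely and always falls shut when let go. A steel tab at its front edge lies under the latch tongue while the latch is locked.
- lid_bar (a point): the lid's bar handle: round steel bar of 12 mm diameter, parallel to the chest's y axis, 84 mm between the centres of its two end posts (10 mm thick), standing 35 mm (to its centre line) above the lid's top. Origin: middle of the bar. Shut, it lies at x -50 mm, y 0, z 138.5 mm in the chest's frame, 135 mm in front of the hinge line and 43 mm above it. Its axes are the chest's while the lid is shut and turn with the lid.
- lid: the lid itself; origin: middle of the lid's hinge line (parallel to the chest's y axis), at x 85 mm, z 95.5 mm in the chest's frame; its axes are the chest's while shut and turn with the lid
- latch_head (a joint): turn of the latch's head with its tongue, in rad: 0 locked (tongue over the lid's tab), grows clockwise seen from above to the hard stop at 1.047 (60 degrees) where the lid is free. The head's vertical axis is at x -145 mm, y 0 in the chest's frame. It turns only while the plunger is lifted by at least 8 mm; plunger and T-grip turn with it.
- latch_plunger (a joint): lift of the sprung plunger in m: 0 fully home (pin down between the steel lands of the collar), stop at 0.016. A spring pulls it down with about 4 N at home and 6 N at the top.
- latch_grip (a point): centre of the plunger's T-grip: a black upright bar 50 mm long, 12 mm thick and 22 mm high, to be gripped across its 12 mm from above; home, its centre is 146.5 mm above the table, with 17 mm free under it down to the plunger's flange. Its long side lies along the chest's x axis while locked, and turns with the head. The x axis of this point is the long side.
- jar_near: bystander: amber glass jar with black lid, 68 mm diameter, 78 mm high, to the robot's right of the latch; origin: centre of the underside
- tin: bystander: round grey tin, 68 mm diameter, 36 mm high, to the robot's right of the latch; origin: centre of the underside
- clip_jar: bystander: small swing-top glass jar, 87x66x85 mm; origin: centre of the underside
- roll: bystander: white roll of stickers lying flat, 66 mm diameter, 30 mm high; origin: centre of the underside
- pen: bystander: felt marker lying, 14x134x15 mm; origin: centre of the underside

How it is judged:
By the outcome, as a careful person would: the job done as asked, in the order asked, and still so for the second after the job is handed in, while the arm keeps its last pose, push and grip.
It also fails if it takes over 51 s, if anything falls off the work surface, if the arm or the gripper's body presses on something with over 40 N, if the wrist force passes 120 N, or if a joint passes its speed limit or range.

### The arm

A 7-joint arm with a two-finger parallel gripper is mounted at the origin on the work surface; the furniture and walls round the work are solid. World frame = base frame: x ahead of the robot, y to its left, z up, the work surface at z = 0. Lengths are in m, angles in degrees, forces in N, time in s.
With the tool pointing down it reaches from about 0.425 to 0.875 m from the base axis. Payload 4.7 kg.
Tool frame: the origin (TCP) lies at the very end of the fingers, on their centre line; the grasp point (between the pads) lies 19 mm behind it; z points along the fingers, y is the line along which they close (so a half turn about z gives the same grasp; the last joint's range is limited). The gripper opens to 87 mm and grips with 3 to 60 N. Pads are 19 mm wide; open, the fingers measure 117 mm over their backs; the gripper's body (75 mm by 190 mm) begins 51 mm behind the grasp point.
Start: joints at [-65.14, 18.392, -4.016, 83.108, 1.295, 78.541, -3.26], TCP at [0.265, 0.594, 0.223] pointing down, gripper open.
Joint ranges: [-163.93, 163.93], [-17.29, 119.83], [-79.2, 71.16], [3.27, 140.29], [-89.18, 269.18], [5.43, 117.66], [-154.24, 154.24]. Speed limits (degrees/s): [147.25, 147.25, 180, 180, 180, 180, 180].

### API

Orientations are given as [roll, pitch, yaw] about the fixed x, y, z axes, in that order (R = Rz(yaw) Ry(pitch) Rx(roll)).
In Python, from cell import get_obs, eyes, env gives the robot as it stands.
- The arm moves only by the tool servo_tool, never from a script. Its argument "series" is a list that holds one entry, the list of rows, each a list of 7 numbers: the shift along the tool's x, y, z in units of 300 mm (1.0 is 300 mm), then the turn, a rotation vector about the tool's x, y, z in units of pi rad (1.0 is pi rad), then the opening, from 0 (shut) to 1 (fully open). In form: [[[tx, ty, tz, wx, wy, wz, gripper], ...]]. A call has 1 to 12 rows; each row is the pose to reach, as a shift and turn from the pose commanded when the call began, along the tool's axes at that moment, turning the shorter way round; what a row does not reach only later rows make up. A row lasts 1/12 s, in which the tool goes at most 41.7 mm and 7.16 degrees, less where a joint would pass 70% of its speed; a pose out of reach is approached as far as the arm can. A call with a number of a shift or a turn outside -1 to 1 is refused whole. A call with a gripper value outside its range is refused whole. The fingers move at their own pace and stop on an object; "grip_force" is the grip in N (left out, the last holds). Time passes only in rows, so rows that repeat a pose let the fingers close. It gives the time, the measured TCP pose, the force, the opening and the grip force at its end, in the units of the state.
- get_obs(): the state, without advancing time (a new reading comes with each control period).
- eyes.read_camera(name): name is "scene" or "top" or "wrist"; returns a dict with "frame" (420x560x3 uint8, red, green, blue), "depth" (420x560 float32, m along the optical axis (not along the pixel's ray), 0 where there is no reading), "fx", "fy", "cx", "cy" (pixels), "distortion" ([k1, k2, p1, p2, k3] as OpenCV has them; the pictures are not rectified), "origin" and "rotation" of the camera in the world; the wrist camera has in their place "mount" (4x4, takes a point from camera to tool coordinates, whose origin is the TCP and whose axes are the flange's). Camera axes: x right, y down, z forward; pixel columns grow to the right and rows downward; lengths in m; the calibration is good to about 2 mm. A picture is of the moment at which its call begins: read the wrist's pose just before it.
- env.sign_off(): hands the job in; it is judged then, once.
The state is a dict: "time_s": time; "qpos": joint angles; "joint_velocities": joint speeds; "effort": joint torques, N m; "tool_pos": TCP position; "tool_rot": TCP orientation; "force": force on the tool from outside, world axes, zero at the start; "wrist_torque": the same for the moment, N m; "grip_width": finger opening in m; "grasp_force": force on a finger pad.
Only numpy, scipy, OpenCV 4.12 (cv2) and the standard library are available. Lean on these libraries where they do the work, as an engineer would, in place of code of your own. Each camera call takes 0.05 s, during which the arm holds its last target. There are 200 camera calls.

## Working session

There is one attempt and no reset: what is moved stays moved. The work goes in short steps, Python scripts to look and compute and a tool call to move; the robot and the scene stay as the last step left them, time stands still between calls to the robot, and variables do not carry over. Pictures are saved under pics/ and viewed, at most 10 in all, crops included, and the job is handed in when it is done.

Besides the shell and the picture viewer there is one more tool, called after "Call:" by a JSON object that holds its "api" and its "payload". servo_tool: Moves the arm, as the interface text tells. Shifts and turns lie within -1 to 1; 1 stands for 300 mm of shift or pi rad of turn. Its arguments: {"type":"object","properties":{"series":{"type":"array"},"grip_force":{"type":"number"}},"required":["series"]}

```bash
mkdir -p pics; ls; python3 - <<'E'
from cell import get_obs, eyes, env
import numpy as np, cv2
print(get_obs())
for n in ["scene","top"]:
    c=eyes.read_camera(n); np.savez(f"pics/{n}.npz",**c)
    print({k:v for k,v in c.items() if k not in("frame","depth")})
    cv2.imwrite(f"pics/{n}.png",c["frame"][:,:,::-1])
E
```

```text
pics
{'time_s': 0.0, 'qpos': array([-65.13985946,  18.43776848,  -4.01747241,  83.17351091,
         1.29570193,  78.53966903,  -3.26124003]), 'joint_velocities': array([ 0.05983796, -0.05387485, -0.09150375,  0.03714284,  0.04133283,
        0.01933566,  0.04276662]), 'effort': array([-5.81726249e-05, -4.91290033e+01, -4.03976664e-01, -3.12530673e+01,
       -6.38409681e-02,  4.35607194e-02,  1.75577734e-04]), 'tool_pos': array([0.26473288, 0.59306031, 0.22148859]), 'tool_rot': array([-1.79894339e+02,  5.72020252e-03,  1.55950325e+02]), 'force': array([-0.03985123,  0.37619288,  0.19488514]), 'wrist_torque': array([ 0.00116365,  0.02505987, -0.02682037]), 'grasp_force': 0.0, 'grip_width': 0.08663292823966487}
{'fx': 511.8170831655327, 'fy': 511.8170831655327, 'cx': 278.61502181291934, 'cy': 216.10485104255935, 'distortion': array([-0.14730247,  0.        ,  0.        ,  0.        ,  0.        ]), 'origin': array([-0.6620273 ,  0.62989501,  0.71592304]), 'rotation': array([-116.37255194,   -1.16619177, -114.59372786])}
{'fx': 385.17762216317027, 'fy': 385.17762216317027, 'cx': 279.60937583739775, 'cy': 207.59293856849933, 'distortion': array([-0.09661499,  0.        ,  0.        ,  0.        ,  0.        ]), 'origin': array([0.2979212 , 0.10529509, 0.9806446 ]), 'rotation': array([-171.64790608,    0.46412387,  -89.43649077])}
```

View pics/scene.png

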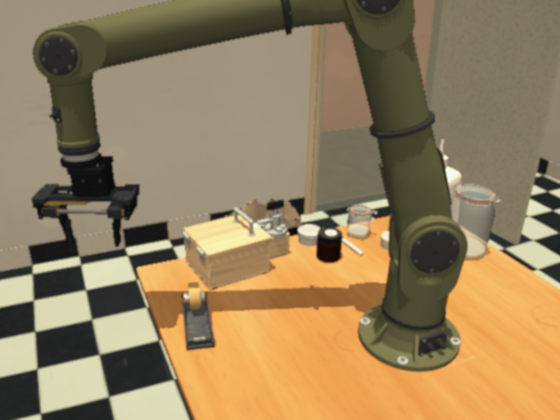

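View pics/top.png

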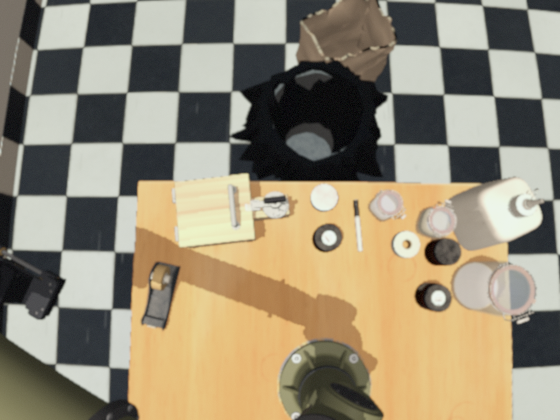

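The scene view shows the chest at about (230,245) with its latch on the right. The top view shows the lid at (175–253, 177–245), the bar at (234,206), the T-grip at (274,201), jar_near at (328,238) and the tin at (323,197).

```bash
cat > h.py <<'E'
import numpy as np, cv2
from scipy.spatial.transform import Rotation as R
def rot(a): return R.from_euler("xyz",a,degrees=True).as_matrix()
def cloud(c,Rw,o):
    h,w=c["depth"].shape
    u,v=np.meshgrid(np.arange(w),np.arange(h))
    K=np.array([[c["fx"],0,c["cx"]],[0,c["fy"],c["cy"]],[0,0,1.]])
    n=cv2.undistortPoints(np.stack([u,v],-1).reshape(-1,1,2).astype(float),K,np.asarray(c["distortion"],float)).reshape(h,w,2)
    d=c["depth"]; P=np.dstack([n[...,0]*d,n[...,1]*d,d])
    W=P@Rw.T+o; W[d==0]=np.nan
    return W
def wrist(c,obs):
    Rt=rot(obs["tool_rot"]); M=np.asarray(c["mount"])
    return cloud(c,Rt@M[:3,:3],Rt@M[:3,3]+obs["tool_pos"])
E
python3 - <<'E'
from h import *
for n in["scene","top"]:
    c=dict(np.load(f"pics/{n}.npz")); W=cloud(c,rot(c["rotation"]),c["origin"])
    np.save(f"pics/{n}_W.npy",W)
    if n=="top":
        print("table",W[300,220],W[235,290])
        for (v,u) in [(205,210),(206,234),(190,232),(220,236),(200,273),(201,265),(200,282),(238,328),(197,323),(212,275)]: print(u,v,W[v,u].round(4))
        m=np.zeros(W.shape[:2],bool); m[165:260,165:300]=1
        def sel(a,b,ul,uh):
            k=m&(W[...,2]>a)&(W[...,2]<b); k[:,:ul]=0;k[:,uh:]=0; return W[k]
        for nm,a in dict(lid=(.09,.112,165,260),bar=(.125,.16,220,245),grip=(.142,.18,255,300)).items():
            p=sel(*a); r=cv2.minAreaRect(p[:,:2].astype(np.float32)*1000)
            print(nm,len(p),r,np.nanmedian(p,0).round(4))
    else:
        m=np.zeros(W.shape[:2],bool); m[190:290,170:300]=1
        for nm,(a,b) in dict(lid=(.09,.112),hi=(.125,.2)).items():
            p=W[m&(W[...,2]>a)&(W[...,2]<b)]; print(nm,len(p),p.min(0),p.max(0),np.median(p,0))
E
```

```text
lid 2461 [0.33277012 0.10046526 0.09005864] [0.5047802  0.36695762 0.11190859] [0.40452992 0.27195224 0.10465308]
hi 313 [0.37641005 0.10129758 0.12527601] [0.47072752 0.23014046 0.16098757] [0.43211891 0.14671123 0.14465194]
table [ 0.20606754  0.26220595 -0.00213917] [ 0.37153431  0.08747511 -0.00080111]
210 205 [0.4312 0.2747 0.1045]
234 206 [0.4237 0.214  0.1419]
232 190 [0.4595 0.2194 0.1422]
236 220 [0.3969 0.2135 0.1039]
273 200 [0.4355 0.1277 0.1556]
265 201 [0.4325 0.1448 0.1596]
282 200 [0.436  0.1081 0.1536]
328 238 [ 0.3594 -0.0005  0.076 ]
323 197 [0.4639 0.0067 0.0372]
275 212 [0.4184 0.1245 0.088 ]
lid 4868 ((421.77642822265625, 261.16534423828125), (155.13536071777344, 203.03317260742188), 7.079937934875488) [0.4196 0.2701 0.104 ]
bar 226 ((426.550537109375, 219.64198303222656), (95.06953430175781, 12.28220272064209), 6.693570613861084) [0.4253 0.2194 0.1436]
grip 143 ((438.39837646484375, 125.45426940917969), (12.32579231262207, 48.6992073059082), 7.525485515594482) [0.4373 0.1255 0.1573]
```

```bash
cat >> h.py <<'E'
from cell import get_obs, eyes, env
def go(pos,rpy,obs=None):
    o=obs or get_obs(); Rt=rot(o["tool_rot"])
    d=Rt.T@(np.array(pos)-o["tool_pos"])/.3
    w=R.from_matrix(Rt.T@rot(rpy)).as_rotvec()/np.pi
    print("row",d.round(4),w.round(4),"rows>=",max(np.linalg.norm(d)*300/41.7,np.linalg.norm(w)*180/7.16).round(1))
E
python3 -c "
from h import *
go([.375,.3,.26],[180,0,125])"
```

```text
row [-0.7336 -0.7426 -0.1268] [-0.0005  0.0002  0.1719] rows>= 7.6
```

Call:
{"api": "servo_tool", "payload": {"series": [[[-0.07,-0.07,-0.013,0,0,0.017,1],[-0.16,-0.16,-0.03,0,0,0.04,1],[-0.25,-0.25,-0.045,0,0,0.06,1],[-0.34,-0.34,-0.06,0,0,0.08,1],[-0.43,-0.43,-0.08,0,0,0.1,1],[-0.52,-0.52,-0.1,0,0,0.12,1],[-0.61,-0.61,-0.11,0,0,0.145,1],[-0.68,-0.69,-0.125,0,0,0.16,1],[-0.733,-0.742,-0.127,0,0,0.172,1],[-0.733,-0.742,-0.127,0,0,0.172,1],[-0.733,-0.742,-0.127,0,0,0.172,1]]], "grip_force": 30}}

```text
time_s: 1.02
tool_pos: [0.3754, 0.3001, 0.2606]
tool_rot: [180.0, -0.0, 124.9]
force: [-0.7, 1.2, -0.6]
grip_width: 0.087
grasp_force: 0.0
```

```bash
python3 -c "
from h import *
print(get_obs()['tool_pos'],get_obs()['qpos'])
go([.438,.125,.26],[180,0,96.9])"
```

```text
[0.37539309 0.30009917 0.26063989] [-50.4841176   -3.52271224   8.34110482 103.24710268   0.47503244
  80.20643548  -7.36458114]
row [-0.5982 -0.1625  0.0016] [ 1.000e-04 -3.000e-04  1.554e-01] rows>= 4.5
```

Call:
{"api": "servo_tool", "payload": {"series": [[[-0.06,-0.016,0,0,0,0.015,1],[-0.17,-0.046,0,0,0,0.044,1],[-0.28,-0.076,0,0,0,0.073,1],[-0.39,-0.106,0,0,0,0.1,1],[-0.5,-0.136,0,0,0,0.13,1],[-0.57,-0.155,0,0,0,0.148,1],[-0.598,-0.163,0,0,0,0.155,1],[-0.598,-0.163,0,0,0,0.155,1],[-0.598,-0.163,0,0,0,0.155,1]]]}}

```text
time_s: 1.77
tool_pos: [0.4374, 0.1275, 0.2604]
tool_rot: [-180.0, -0.0, 97.3]
force: [0.1, 0.2, -0.6]
grip_width: 0.0871
grasp_force: 0.0
```

```bash
python3 - <<'E'
from h import *
o=get_obs(); c=eyes.read_camera("wrist"); W=wrist(c,o)
print(o["tool_pos"],o["tool_rot"],o["qpos"])
cv2.imwrite("pics/w1.png",c["frame"][:,:,::-1])
z=W[...,2]
near=(np.hypot(W[...,0]-.438,W[...,1]-.125)<.045)
p=W[near&(z>.142)&(z<.175)]; print(len(p),cv2.minAreaRect(p[:,:2].astype(np.float32)*1000),np.nanpercentile(p,[5,50,95],axis=0).round(4))
near=(np.hypot(W[...,0]-.4266,W[...,1]-.2196)<.07)
p=W[near&(z>.13)&(z<.16)]; print(len(p), len(p) and (cv2.minAreaRect(p[:,:2].astype(np.float32)*1000),p[:,2].max()))
np.savez("pics/w1.npz",W=W)
E
```

```text
[0.43742716 0.1274579  0.26044776] [-1.79969103e+02 -4.51871428e-02  9.72562867e+01] [-39.81242689  -7.40834958  18.54716881 106.43780212   2.33041613
  80.61627906 -14.53425014]
838 ((439.1241455078125, 124.59232330322266), (11.616313934326172, 49.243751525878906), 7.193118095397949) [[0.4325 0.1034 0.1544]
 [0.4386 0.1265 0.1573]
 [0.4449 0.1482 0.1587]]
1848 (((427.306884765625, 218.154052734375), (95.06468963623047, 11.450304985046387), 7.237654685974121), np.float64(0.1466754326433639))
```

View pics/w1.png

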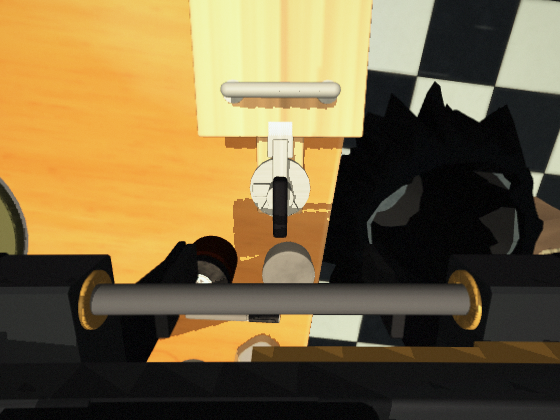

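The wrist view shows the black T-grip at (280,207), the collar at (280,188), the tongue at (280,140) and the bar at (280,90). The T-grip centre comes out at (0.439, 0.125) with its top at 0.157, which agrees with the top camera.

```bash
python3 -c "
from h import *
print(get_obs()['time_s'],get_obs()['tool_pos'],get_obs()['tool_rot'])
go([.4388,.125,.129],[180,0,97.2])"
```

```text
1.8167 [0.43721969 0.12797533 0.26041855] [-1.79967396e+02 -3.39820897e-02  9.73342692e+01]
row [-0.0108  0.0042  0.4381] [-0.0002 -0.0002  0.0007] rows>= 3.2
```

Call:
{"api": "servo_tool", "payload": {"series": [[[0,0,0.05,0,0,0,1],[0,0,0.13,0,0,0,1],[0,0,0.2,0,0,0,1],[0,0,0.25,0,0,0,1],[0,0,0.25,0,0,0,1],[0,0,0.25,0,0,0,1]]]}}

```text
time_s: 2.32
tool_pos: [0.4369, 0.1272, 0.1852]
tool_rot: [-179.9, 0.0, 97.3]
force: [0.4, -0.6, 0.5]
grip_width: 0.0874
grasp_force: 0.0
```

```bash
python3 -c "
from h import *
print(get_obs()['time_s'],get_obs()['tool_pos'],get_obs()['tool_rot'],get_obs()['joint_velocities'].round(2))
go([.4388,.125,.129],[180,0,97.2])"
```

```text
2.3167 [0.43694213 0.12720891 0.18524733] [-1.79908358e+02  2.32991915e-02  9.72905712e+01] [ 0.34 -1.17  0.54 -2.21  0.22  0.25 -0.02]
row [-0.008   0.0055  0.1875] [-0.0005  0.0001  0.0005] rows>= 1.4
```

Descend the rest, with the small correction.

Call:
{"api": "servo_tool", "payload": {"series": [[[-0.008,0.0055,0.03,0,0,0,1],[-0.008,0.0055,0.09,0,0,0,1],[-0.008,0.0055,0.15,0,0,0,1],[-0.008,0.0055,0.187,0,0,0,1],[-0.008,0.0055,0.187,0,0,0,1],[-0.008,0.0055,0.187,0,0,0,1],[-0.008,0.0055,0.187,0,0,0,1]]]}}

```text
time_s: 2.9
tool_pos: [0.4406, 0.1239, 0.1306]
tool_rot: [179.9, -0.0, 97.1]
force: [-0.2, 0.5, -0.8]
grip_width: 0.0868
grasp_force: 0.0
```

```bash
python3 -c "
from h import *
o=get_obs();print(o['time_s'],o['tool_pos'],o['tool_rot'],o['force'])
go([.4388,.125,.129],[180,0,97.2])"
```

```text
2.9 [0.44063194 0.12385864 0.13063911] [ 1.79897052e+02 -3.11432206e-02  9.70996773e+01] [-0.18208319  0.47631075 -0.80318306]
row [ 0.0045 -0.0056  0.0055] [ 0.0006 -0.0002 -0.0006] rows>= 0.1
```

Call:
{"api": "servo_tool", "payload": {"series": [[[0.003,-0.003,0.004,0,0,0,1],[0.003,-0.003,0.004,0,0,0,0.1],[0.003,-0.003,0.004,0,0,0,0],[0.003,-0.003,0.004,0,0,0,0],[0.003,-0.003,0.004,0,0,0,0],[0.003,-0.003,0.004,0,0,0,0],[0.003,-0.003,0.004,0,0,0,0],[0.003,-0.003,0.004,0,0,0,0],[0.003,-0.003,0.004,0,0,0,0],[0.003,-0.003,0.004,0,0,0,0]]], "grip_force": 35}}

```text
time_s: 3.73
tool_pos: [0.4388, 0.1242, 0.1283]
tool_rot: [180.0, -0.0, 97.1]
force: [-0.6, -0.3, -0.1]
grip_width: 0.0351
grasp_force: 0.0
```

Call:
{"api": "servo_tool", "payload": {"series": [[[0,0,0,0,0,0,0],[0,0,0,0,0,0,0],[0,0,0,0,0,0,0],[0,0,0,0,0,0,0],[0,0,0,0,0,0,0],[0,0,0,0,0,0,0],[0,0,0,0,0,0,0]]]}}

```text
time_s: 4.32
tool_pos: [0.4382, 0.1242, 0.1284]
tool_rot: [-179.9, -0.0, 97.1]
force: [-4.9, -0.2, 2.7]
grip_width: 0.0116
grasp_force: 35.0
```

Call:
{"api": "servo_tool", "payload": {"series": [[[0,-0.002,-0.01,0,0,0,0],[0,-0.002,-0.02,0,0,0,0],[0,-0.002,-0.03,0,0,0,0],[0,-0.002,-0.04,0,0,0,0],[0,-0.002,-0.04,0,0,0,0],[0,-0.002,-0.04,0,0,0,0]]]}}

```text
time_s: 4.82
tool_pos: [0.438, 0.1241, 0.1402]
tool_rot: [-180.0, 0.0, 97.1]
force: [-0.9, 0.6, -6.5]
grip_width: 0.0119
grasp_force: 35.0
```

Call:
{"api": "servo_tool", "payload": {"series": [[[0,0,0,0,0,0.015,0],[0,0,0,0,0,0.04,0],[0,0,0,0,0,0.07,0],[0,0,0,0,0,0.1,0],[0,0,0,0,0,0.13,0],[0,0,0,0,0,0.16,0],[0,0,0,0,0,0.19,0],[0,0,0,0,0,0.22,0],[0,0,0,0,0,0.25,0],[0,0,0,0,0,0.27,0],[0,0,0,0,0,0.27,0]]]}}

```text
time_s: 5.73
tool_pos: [0.4383, 0.124, 0.1401]
tool_rot: [180.0, 0.0, 48.4]
force: [0.6, 0.1, -6.2]
grip_width: 0.012
grasp_force: 35.0
```

```bash
python3 -c "
from h import *
o=get_obs();print(o['tool_pos'],o['tool_rot'],o['force'],o['wrist_torque'],o['qpos'])"
```

```text
[0.43830433 0.12400669 0.14014265] [1.79977517e+02 3.17619601e-03 4.83980033e+01] [ 0.61719733  0.11402006 -6.16596225] [-0.07147503 -0.0823903  -0.04302384] [-38.08175027  -2.5294161   18.58500808 116.29839563   0.9047635
  66.09384091 -61.48216032]
```

Turning freely with the spring load still present. Now on to the stop, about 11.4° more plus a little overshoot.

Call:
{"api": "servo_tool", "payload": {"series": [[[0,0,0,0,0,0.015,0],[0,0,0,0,0,0.035,0],[0,0,0,0,0,0.05,0],[0,0,0,0,0,0.06,0],[0,0,0,0,0,0.067,0],[0,0,0,0,0,0.07,0],[0,0,0,0,0,0.07,0],[0,0,0,0,0,0.07,0]]]}}

```text
time_s: 6.4
tool_pos: [0.4383, 0.1239, 0.1403]
tool_rot: [180.0, -0.0, 36.0]
force: [1.2, -0.4, -5.9]
grip_width: 0.0118
grasp_force: 35.0
```

```bash
python3 -c "
from h import *
o=get_obs();print(o['tool_pos'],o['tool_rot'],o['force'],o['wrist_torque'],o['qpos'])"
```

```text
[0.43831751 0.12394845 0.14032442] [ 1.79968240e+02 -2.61553026e-04  3.59681753e+01] [ 1.24088716 -0.40158364 -5.90425872] [-0.33076345 -0.11189754  0.27527049] [-37.79014588  -2.52746332  18.29699243 116.2786612    0.90078203
  66.1145438  -73.90622326]
```

The wrist torque shows it is at the stop. I press slightly more while lowering.

Call:
{"api": "servo_tool", "payload": {"series": [[[0,0,0,0,0,0.006,0],[0,0,0,0,0,0.006,0],[0,0,0.01,0,0,0.006,0],[0,0,0.02,0,0,0.006,0],[0,0,0.03,0,0,0.006,0],[0,0,0.04,0,0,0.006,0],[0,0,0.042,0,0,0.006,0],[0,0,0.042,0,0,0.006,0],[0,0,0.042,0,0,0.006,0]]]}}

```text
time_s: 7.15
tool_pos: [0.4385, 0.1241, 0.1284]
tool_rot: [180.0, -0.0, 34.8]
force: [-2.1, -3.4, 2.5]
grip_width: 0.0116
grasp_force: 35.0
```

```bash
python3 -c "
from h import *
o=get_obs();print(o['tool_pos'],o['tool_rot'],o['force'],o['wrist_torque'])"
```

```text
[0.43845916 0.12407662 0.12836416] [ 1.79988591e+02 -2.91717185e-02  3.48049349e+01] [-2.10551883 -3.36669999  2.49999097] [-0.8896353   0.39508751  0.49507754]
```

Call:
{"api": "servo_tool", "payload": {"series": [[[0,0,0,0,0,0,0.6],[0,0,0,0,0,0,0.6],[0,0,0,0,0,0,0.6],[0,0,0,0,0,0,0.6],[0,0,0,0,0,0,0.6],[0,0,0,0,0,0,0.6],[0,0,0,0,0,0,0.6],[0,0,0,0,0,0,0.6]]]}}

```text
time_s: 7.82
tool_pos: [0.4382, 0.1243, 0.1278]
tool_rot: [-180.0, -0.0, 34.8]
force: [-1.1, 1.0, -0.6]
grip_width: 0.0505
grasp_force: 0.0
```

Call:
{"api": "servo_tool", "payload": {"series": [[[0,0,-0.03,0,0,0,1],[0,0,-0.1,0,0,0,1],[0,0,-0.2,0,0,0,1],[0,0,-0.3,0,0,0,1],[0,0,-0.38,0,0,0,1],[0,0,-0.43,0,0,0,1],[0,0,-0.43,0,0,0,1],[0,0,-0.43,0,0,0,1]]]}}

```text
time_s: 8.48
tool_pos: [0.4387, 0.1243, 0.2578]
tool_rot: [180.0, -0.1, 34.8]
force: [0.7, 0.1, -0.2]
grip_width: 0.0862
grasp_force: 0.0
```

```bash
python3 - <<'E'
from h import *
o=get_obs(); c=eyes.read_camera("wrist"); W=wrist(c,o)
print(o["tool_pos"],o["tool_rot"],o["force"],o["grip_width"])
cv2.imwrite("pics/w2.png",c["frame"][:,:,::-1])
z=W[...,2]
near=(np.hypot(W[...,0]-.438,W[...,1]-.125)<.035)
p=W[near&(z>.142)&(z<.19)]; print(len(p),cv2.minAreaRect(p[:,:2].astype(np.float32)*1000),np.nanpercentile(p,[5,50,95],axis=0).round(4))
near=(np.hypot(W[...,0]-.4266,W[...,1]-.2196)<.07)
p=W[near&(z>.13)&(z<.16)]; print(len(p), len(p) and (cv2.minAreaRect(p[:,:2].astype(np.float32)*1000),p[:,2].max()))
# via point and bar target: yaw 187.2
go([.42,.19,.26],[180,0,110])
E
```

```text
[0.43866912 0.12432901 0.25782282] [ 1.79986572e+02 -1.34008245e-01  3.48030845e+01] [ 0.70237266  0.14642361 -0.19660009] 0.08620571303947441
875 ((439.5276794433594, 124.40837097167969), (49.13422775268555, 11.951358795166016), 36.998111724853516) [[0.4221 0.1107 0.1544]
 [0.4411 0.1257 0.1574]
 [0.4587 0.1394 0.1586]]
1674 (((427.67266845703125, 217.95396423339844), (94.8822021484375, 12.255805969238281), 7.1322407722473145), np.float64(0.14660399823546616))
row [ 0.0762 -0.2145 -0.0114] [-0.     -0.     -0.4177] rows>= 10.5
```

View pics/w2.png

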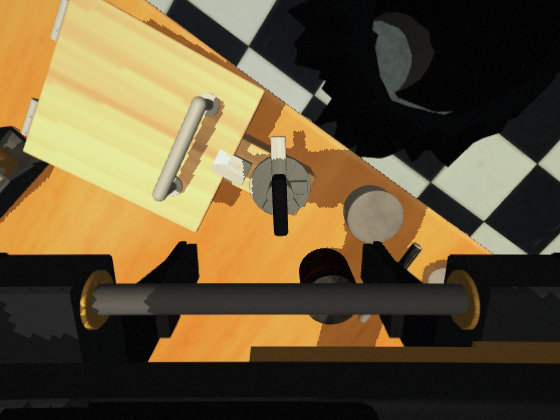

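The wrist view shows the T-grip at (280,205), now turned by 60° (37.0° against 97.2° before) with its top still at 0.157, so it is home. The tongue at (279,150) is clear of the tab at (232,163), and the bar is at (185,147). Next is the bar.

Call:
{"api": "servo_tool", "payload": {"series": [[[0.005,-0.015,0,0,0,-0.02,1],[0.01,-0.03,-0.01,0,0,-0.05,1],[0.02,-0.06,-0.011,0,0,-0.09,1],[0.03,-0.08,-0.011,0,0,-0.13,1],[0.035,-0.1,-0.011,0,0,-0.17,1],[0.04,-0.12,-0.011,0,0,-0.21,1],[0.05,-0.14,-0.011,0,0,-0.25,1],[0.055,-0.16,-0.011,0,0,-0.29,1],[0.06,-0.18,-0.011,0,0,-0.33,1],[0.07,-0.2,-0.011,0,0,-0.37,1],[0.076,-0.214,-0.011,0,0,-0.405,1],[0.076,-0.214,-0.011,0,0,-0.4177,1]]]}}

```text
time_s: 9.53
tool_pos: [0.419, 0.1906, 0.2583]
tool_rot: [-179.8, 0.0, 110.4]
force: [-0.6, -0.7, -0.4]
grip_width: 0.0868
grasp_force: 0.0
```

```bash
python3 -c "
from h import *
o=get_obs();print(o['tool_pos'],o['tool_rot'],o['qpos'])
go([.4273,.2185,.22],[180,0,187.2])"
```

```text
[0.41899377 0.19056943 0.25828344] [-1.79821825e+02  2.93500661e-02  1.10388664e+02] [-46.49443842  -6.48327734  17.33464557 105.95662127   1.95674447
  80.42068885  -9.20728017]
row [0.0777 0.0588 0.1274] [-0.0009 -0.0005 -0.4267] rows>= 10.7
```

Call:
{"api": "servo_tool", "payload": {"series": [[[0.007,0.005,0.01,0,0,-0.02,1],[0.015,0.01,0.02,0,0,-0.06,1],[0.023,0.018,0.04,0,0,-0.1,1],[0.03,0.024,0.05,0,0,-0.14,1],[0.038,0.03,0.06,0,0,-0.18,1],[0.046,0.036,0.075,0,0,-0.22,1],[0.054,0.042,0.09,0,0,-0.26,1],[0.062,0.048,0.1,0,0,-0.3,1],[0.07,0.053,0.11,0,0,-0.34,1],[0.078,0.058,0.12,0,0,-0.38,1],[0.078,0.058,0.127,0,0,-0.415,1],[0.078,0.058,0.127,0,0,-0.427,1]]]}}

```text
time_s: 10.53
tool_pos: [0.4274, 0.2173, 0.2197]
tool_rot: [-179.9, -0.2, -172.8]
force: [-0.8, -0.2, 0.1]
grip_width: 0.0873
grasp_force: 0.0
```

Call:
{"api": "servo_tool", "payload": {"series": [[[0,0,0,0,0,0,1],[0,0,0,0,0,0,1],[0,0,0,0,0,0,1]]]}}

```text
time_s: 10.78
tool_pos: [0.4282, 0.2176, 0.2213]
tool_rot: [-180.0, -0.1, -173.2]
force: [-0.1, 0.3, 0.3]
grip_width: 0.0866
grasp_force: 0.0
```

```bash
python3 -c "
from h import *
o=get_obs();print(o['tool_pos'],o['tool_rot'],o['qpos'])
go([.4273,.2185,.121],[180,0,187.2])"
```

```text
[0.42823841 0.21760602 0.22127552] [-1.79965891e+02 -6.04463743e-02 -1.73220024e+02] [-50.5436285   -2.96834692  19.85237564 107.0698172    1.04629648
  75.79378124  65.80616219]
row [0.0024 0.0035 0.3343] [-0.0002 -0.0003 -0.0023] rows>= 2.4
```

Call:
{"api": "servo_tool", "payload": {"series": [[[0.002,0.003,0.04,0,0,0,1],[0.002,0.003,0.12,0,0,0,1],[0.002,0.003,0.2,0,0,0,1],[0.002,0.003,0.27,0,0,0,1],[0.002,0.003,0.31,0,0,0,1],[0.002,0.003,0.334,0,0,0,1],[0.002,0.003,0.334,0,0,0,1],[0.002,0.003,0.334,0,0,0,1]]]}}

```text
time_s: 11.45
tool_pos: [0.4279, 0.2186, 0.1217]
tool_rot: [-180.0, -0.0, -173.2]
force: [-0.3, 0.4, -0.4]
grip_width: 0.087
grasp_force: 0.0
```

Call:
{"api": "servo_tool", "payload": {"series": [[[0,0,0,0,0,0,0],[0,0,0,0,0,0,0],[0,0,0,0,0,0,0],[0,0,0,0,0,0,0],[0,0,0,0,0,0,0],[0,0,0,0,0,0,0],[0,0,0,0,0,0,0],[0,0,0,0,0,0,0],[0,0,0,0,0,0,0]]]}}

```text
time_s: 12.2
tool_pos: [0.4279, 0.2187, 0.1218]
tool_rot: [180.0, 0.0, -173.1]
force: [0.8, 0.4, 0.1]
grip_width: 0.0351
grasp_force: 0.0
```

Call:
{"api": "servo_tool", "payload": {"series": [[[0,0,0,0,0,0,0],[0,0,0,0,0,0,0],[0,0,0,0,0,0,0],[0,0,0,0,0,0,0],[0,0,0,0,0,0,0],[0,0,0,0,0,0,0],[0,0,0,0,0,0,0]]]}}

```text
time_s: 12.78
tool_pos: [0.4279, 0.2182, 0.1217]
tool_rot: [-180.0, -0.0, -173.2]
force: [-0.2, -2.6, 1.3]
grip_width: 0.011
grasp_force: 35.0
```

```bash
cat > arc.py <<'E'
from h import *
# rows relative to start-of-arc pose, for lid th (deg), tilt th/2
def pose(th,c=.0168):
    a=np.radians(th+17.67);f=np.radians(th/2)
    y=-.1417*np.cos(a)+.135-c*np.sin(f); z=-(.1417*np.sin(a)-.043)+c*(np.cos(f)-1)
    return np.array([0,y,z]),R.from_rotvec([f,0,0])
if __name__=="__main__":
  for t0,ths in((0,[1,2.5,5,7.5,10,12.5,15,17.5,19,20]),(20,[21,23,26,29,32,35,37,39,40]),(40,[41,43,46,49,52,55,57,59,60])):
    p0,r0=pose(t0)
    print(t0)
    for t in ths:
        p,r=pose(t); print(t,(r0.inv().apply(p-p0)/.3).round(4),((r0.inv()*r).as_rotvec()/np.pi).round(4))
E
python3 arc.py
```

```text
0
1 [ 0.      0.0021 -0.0078] [0.0028 0.     0.    ]
2.5 [ 0.      0.0055 -0.0195] [0.0069 0.     0.    ]
5 [ 0.      0.0118 -0.0387] [0.0139 0.     0.    ]
7.5 [ 0.      0.0189 -0.0576] [0.0208 0.     0.    ]
10 [ 0.      0.0269 -0.0762] [0.0278 0.     0.    ]
12.5 [ 0.      0.0356 -0.0943] [0.0347 0.     0.    ]
15 [ 0.      0.0451 -0.1121] [0.0417 0.     0.    ]
17.5 [ 0.      0.0554 -0.1293] [0.0486 0.     0.    ]
19 [ 0.      0.062  -0.1395] [0.0528 0.     0.    ]
20 [ 0.      0.0665 -0.1461] [0.0556 0.     0.    ]
20
21 [ 0.      0.0034 -0.0073] [0.0028 0.     0.    ]
23 [ 0.      0.0106 -0.0216] [0.0083 0.     0.    ]
26 [ 0.      0.0223 -0.0426] [0.0167 0.     0.    ]
29 [ 0.      0.0351 -0.0629] [0.025 0.    0.   ]
32 [ 0.      0.0489 -0.0825] [0.0333 0.     0.    ]
35 [ 0.      0.0637 -0.1013] [0.0417 0.     0.    ]
37 [ 0.      0.0741 -0.1133] [0.0472 0.     0.    ]
39 [ 0.     0.085 -0.125] [0.0528 0.     0.    ]
40 [ 0.      0.0905 -0.1307] [0.0556 0.     0.    ]
40
41 [ 0.      0.0046 -0.0065] [0.0028 0.     0.    ]
43 [ 0.      0.0142 -0.0192] [0.0083 0.     0.    ]
46 [ 0.      0.0293 -0.0376] [0.0167 0.     0.    ]
49 [ 0.      0.0454 -0.0551] [0.025 0.    0.   ]
52 [ 0.      0.0623 -0.0717] [0.0333 0.     0.    ]
55 [ 0.      0.0801 -0.0874] [0.0417 0.     0.    ]
57 [ 0.      0.0925 -0.0973] [0.0472 0.     0.    ]
59 [ 0.      0.1051 -0.1068] [0.0528 0.     0.    ]
60 [ 0.      0.1115 -0.1113] [0.0556 0.     0.    ]
```

Call:
{"api": "servo_tool", "payload": {"series": [[[0,0.002,-0.008,0.003,0,0,0],[0,0.0055,-0.0195,0.007,0,0,0],[0,0.012,-0.039,0.014,0,0,0],[0,0.019,-0.058,0.021,0,0,0],[0,0.027,-0.076,0.028,0,0,0],[0,0.036,-0.094,0.035,0,0,0],[0,0.045,-0.112,0.042,0,0,0],[0,0.055,-0.129,0.049,0,0,0],[0,0.062,-0.1395,0.053,0,0,0],[0,0.0665,-0.146,0.0556,0,0,0],[0,0.0665,-0.146,0.0556,0,0,0],[0,0.0665,-0.146,0.0556,0,0,0]]]}}

```text
time_s: 13.78
tool_pos: [0.4255, 0.2379, 0.166]
tool_rot: [-169.8, -0.0, -173.2]
force: [1.9, -4.8, -2.4]
grip_width: 0.0109
grasp_force: 35.0
```

```bash
python3 - <<'E'
from h import *
o=get_obs();print(o['tool_pos'],o['tool_rot'],o['force'],o['wrist_torque'],o['qpos'])
E
```

```text
[0.4255136  0.23789176 0.16604994] [-1.69838483e+02 -2.76515581e-02 -1.73155153e+02] [ 1.93273416 -4.8479937  -2.37476891] [-0.9484361  -0.38183247  0.0927655 ] [-54.91240543   4.27036973  16.85599654 107.33049922   7.72770233
  74.04097212  56.32170164]
```

Call:
{"api": "servo_tool", "payload": {"series": [[[0,0.0034,-0.0073,0.003,0,0,0],[0,0.0106,-0.0216,0.008,0,0,0],[0,0.022,-0.0426,0.0167,0,0,0],[0,0.035,-0.063,0.025,0,0,0],[0,0.049,-0.0825,0.033,0,0,0],[0,0.0637,-0.101,0.042,0,0,0],[0,0.074,-0.113,0.047,0,0,0],[0,0.085,-0.125,0.053,0,0,0],[0,0.0905,-0.1307,0.0556,0,0,0],[0,0.0905,-0.1307,0.0556,0,0,0],[0,0.0905,-0.1307,0.0556,0,0,0]]]}}

```text
time_s: 14.7
tool_pos: [0.4214, 0.2714, 0.2008]
tool_rot: [-159.8, -0.0, -173.2]
force: [0.7, -6.1, 1.3]
grip_width: 0.0107
grasp_force: 35.0
```

Call:
{"api": "servo_tool", "payload": {"series": [[[0,0.0046,-0.0065,0.003,0,0,0],[0,0.0142,-0.0192,0.008,0,0,0],[0,0.029,-0.0376,0.0167,0,0,0],[0,0.0454,-0.055,0.025,0,0,0],[0,0.062,-0.0717,0.033,0,0,0],[0,0.08,-0.0874,0.042,0,0,0],[0,0.0925,-0.097,0.047,0,0,0],[0,0.105,-0.1068,0.053,0,0,0],[0,0.1115,-0.1113,0.0556,0,0,0],[0,0.1115,-0.1113,0.0556,0,0,0],[0,0.1115,-0.1113,0.0556,0,0,0],[0,0.1115,-0.1113,0.0556,0,0,0]]]}}

```text
time_s: 15.7
tool_pos: [0.4161, 0.3145, 0.2215]
tool_rot: [-149.9, 0.0, -173.2]
force: [0.2, -5.3, 4.8]
grip_width: 0.0106
grasp_force: 35.0
```

```bash
python3 - <<'E'
from h import *
o=get_obs();print(o['tool_pos'],o['tool_rot'],o['force'],o['wrist_torque'],o['qpos'])
g=o['tool_pos']-rot(o['tool_rot'])[:,2]*.0168
ex=np.array([-np.sin(np.radians(7.1)),np.cos(np.radians(7.1)),0])
h=np.array([.4393,.1244,0])+230*1e-3*ex; h[2]=.0955
d=g-h; print("angle by bar",np.degrees(np.arctan2(d[2],-d@ex))-17.67,np.hypot(d[2],d@ex))
for n in("scene","top","wrist"):
    c=eyes.read_camera(n); cv2.imwrite(f"pics/{n}2.png",c["frame"][:,:,::-1])
    W=wrist(c,o) if n=="wrist" else cloud(c,rot(c["rotation"]),c["origin"])
    np.save(f"pics/{n}2_W.npy",W)
    # points in hinge frame
    q=W-h; X=q@ex; Z=q[...,2]; Y=q@np.array([ex[1],-ex[0],0])
    k=(abs(Y)<.07)&(X>-.15)&(X<.05)&(Z>.02)&(Z<.17)
    a=np.degrees(np.arctan2(Z[k],-X[k])); rr=np.hypot(X[k],Z[k])
    print(n,k.sum(),np.histogram(a,bins=np.arange(40,90,2)))
E
```

```text
[0.41609068 0.31451315 0.22151901] [-1.49862189e+02  4.76598849e-02 -1.73190845e+02] [ 0.20395441 -5.25790037  4.76092999] [-1.09100605 -0.00690315  0.03115045] [-64.22266788  18.16615882  12.57737085  89.8025519   17.09945164
  94.19003441  43.2419747 ]
angle by bar 60.26502519623091 0.14372265056865008
scene 2193 (array([  0,   0,   0,   0,   0,   0,   0,   0,   0,   0,  35, 598, 451,
       245, 185, 122,  95,  70,  83, 114,  67,  36,  24,  31]), array([40, 42, 44, 46, 48, 50, 52, 54, 56, 58, 60, 62, 64, 66, 68, 70, 72,
       74, 76, 78, 80, 82, 84, 86, 88]))
top 1367 (array([  0,   0,   0,   0,   0,   0,   0,   0,   0,   3, 163, 672, 198,
        82,  45,  40,  31,  30,  49,  42,   3,   4,   5,   0]), array([40, 42, 44, 46, 48, 50, 52, 54, 56, 58, 60, 62, 64, 66, 68, 70, 72,
       74, 76, 78, 80, 82, 84, 86, 88]))
wrist 34421 (array([    0,     0,     0,     0,     0,     0,     0,     0,     0,
           5,   630, 13596,  6212,  3022,  1680,  1260,   950,   826,
        1587,  3149,   530,   281,   230,   334]), array([40, 42, 44, 46, 48, 50, 52, 54, 56, 58, 60, 62, 64, 66, 68, 70, 72,
       74, 76, 78, 80, 82, 84, 86, 88]))
```

```bash
python3 - <<'E'
from h import *
ex=np.array([-np.sin(np.radians(7.1)),np.cos(np.radians(7.1)),0])
h=np.array([.4393,.1244,0])+.23*ex; h[2]=.0955
for n in("scene","top","wrist"):
    q=np.load(f"pics/{n}2_W.npy")-h; X=q@ex; Z=q[...,2]; Y=q@np.array([ex[1],-ex[0],0])
    k=(abs(Y)<.07)&(X>-.15)&(X<.05)&(Z>.02)&(Z<.17)
    best=max(((np.sum(abs(X[k]*np.sin(t)+Z[k]*np.cos(t)-c)<.002),np.degrees(t),c) for t in np.radians(np.arange(50,70,.25)) for c in np.arange(0,.02,.001)))
    print(n,best)
E
python3 -c "
from h import *
print(get_obs()['time_s'],get_obs()['tool_pos'],get_obs()['joint_velocities'].round(2))"
```

```text
scene (np.int64(1595), np.float64(59.75), np.float64(0.009000000000000001))
top (np.int64(1030), np.float64(59.25000000000001), np.float64(0.01))
wrist (np.int64(27558), np.float64(59.75), np.float64(0.008))
15.85 [0.41611427 0.31440261 0.22151949] [-0.03 -0.07 -0.08  0.11 -0.02 -0.07 -0.04]
```

View pics/top2.png

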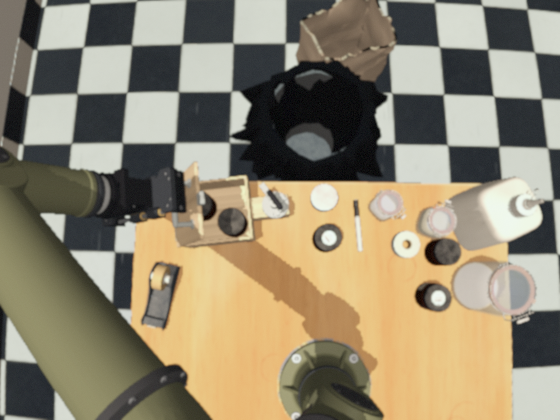

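The lid at (194,200) is open and held, measuring 59.3–60.3° across four readings. The latch is still turned at (275,200), and the surrounding things are where they were. The arm is still, so I hand in.

```bash
python3 -c "
from cell import env
print(env.sign_off())"
```

```text
the job is handed in; nothing more can be done
None
```

The job is handed in: the latch is turned to its stop with the plunger home, and the lid is held still at about 60° (measured 59.3–60.3°), with the things around it where they were.

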